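# Brace a square bottle in the vise and unscrew its tight lid

### The job

The white screw lid of the square blue bottle is too tight to open with the bottle standing free. Carry the closed bottle upright to the bench vise, whose jaws are already set to its width, and lower it between them until you feel it stand on the packing block, so that the jaws keep it from turning; then unscrew the lid counter-clockwise until its threads let go and lift it off. Finish while still holding the lid level, a finger's breadth or two above the bottle's open mouth and clear of it, with the bottle left standing in the vise and nothing else on the bench disturbed.

Things in the scene. Friction and masses are not known exactly. Their poses are not given: they have to be found in the camera images.
- bottle: Square blue plastic bottle, wide round mouth, stands free on the bench at first, 0.25 to 0.5 kg. Origin: centre of underside; z up its axis, x and y square to its flat sides. Body 68 x 68 mm (corners cut by 5 mm) up to 82 mm; above it a round neck, at most 52 mm wide; top of the closed lid at 116 mm. It can be lifted by the closed lid and fits the vise in any of four turns.
- lid: White ribbed screw lid on the bottle, 58 mm across, 22 mm high, 30 g. Origin: centre of its lower edge, z up. Closed, its origin lies 94 mm above the bottle's. It breaks loose at about 0.3 to 0.6 N m against a rubber seal and rises 2 mm as it slackens. Pulled up while still threaded, it brings the bottle along.
- lid_top (a point): Centre of the lid's top, 22 mm above the lid's origin. Right-hand coarse thread with three lugs: it lets go after 55 to 68 degrees counter-clockwise (seen from above) relative to the bottle; from there up to 90 degrees the lid lifts straight off, and at 92 to 103 degrees it meets stops. In the vise the bottle itself may turn along by up to 10 degrees before the jaws stop it.
- bottle_mouth (a point): Centre of the bottle's mouth, on the bottle's axis 113 mm above its underside (top of the seal with the lid closed; the seal rises 2 mm when free).
- vise: Green bench vise with wooden soft jaws, fixed to the bench. Origin: on the bench surface below the middle of the gap. Jaw faces square to its x axis, 73 mm apart, 100 mm long along y, do not move; jaw tops at 115 mm (nothing on it is higher), top inner edges bevelled by 6 mm at 45 degrees. The screw handle sticks out to -x by 137 mm, 48 mm high.
- vise_gap (a point): Middle of the gap between the vise jaws at the height of the jaw tops, 115 mm above the vise's origin. Below it lies a fixed plywood packing block, 66 x 62 mm, whose top is anywhere from 28 to 44 mm below this point: the bottle stands on it.
- gauge: Bystander: round steel tyre pressure gauge lying face up, dial 54 mm across, 22 mm high, with a brass end 78 mm from its centre towards its -x and a knob on its +y side. Origin: under the dial's centre.
- spacer: Bystander: chrome headset spacer ring, 35 mm across, 15 mm high. Origin: centre of underside.
- mount: Bystander: black plastic light mount, a 42 mm clamp ring with a bracket to its +x (65 mm), 18 mm high. Origin: under the ring's centre.
- lube: Bystander: yellow plastic bottle with black cap, 48 mm across, 130 mm high. Origin: centre of underside.
- lever: Bystander: orange plastic tyre lever lying flat, 122 x 17 x 7 mm. Origin: under its middle.
- wrench: Bystander: steel wrench lying flat, 160 mm long. Origin: on its underside near the middle.
There are look-alikes about, which are no part of the job. Several things have the shape of the bottle; the one meant has the colours described above.

How it is judged:
By the outcome, as a careful person would: the job done as asked, in the order asked, and still so for the second after the job is handed in, while the arm keeps its last pose, push and grip.
It also fails if it takes over 48 s, if anything falls off the work surface, if the arm or the gripper's body presses on something with over 40 N, if the wrist force passes 120 N, or if a joint passes its speed limit or range.

### The arm

A 6-joint arm with a two-finger parallel gripper is mounted at the origin on the work surface. World frame = base frame: x ahead of the robot, y to its left, z up, the work surface at z = 0. Lengths are in m, angles in degrees, forces in N, time in s.
With the tool pointing down it reaches from about 0.3 to 0.75 m from the base axis. Payload 8.5 kg.
Tool frame: the origin (TCP) lies midway between the tips of the shut fingers; the grasp point (between the pads) lies env.tcp_to_grasp behind it (env.tcp_to_grasp is the distance from the TCP to the grasp point, in m); z points along the fingers, y is the line along which they close (so a half turn about z gives the same grasp; the last joint's range is limited). The gripper opens to 85 mm and grips with 20 to 120 N. Pads are 22 mm wide; open, the fingers measure 114 mm over their backs; the gripper's body (76 mm by 85 mm) begins 54 mm behind the grasp point. The pads swing forward as they close: fully open they stand 13 mm farther back than shut.
Start: joints at [64.727, 21.807, 74.336, -0, 83.858, -12.336], TCP at [0.123, 0.536, 0.231] pointing down, gripper open.
Joint ranges: [-178.18, 178.18], [-50.72, 133.34], [12.68, 142.11], [-81.47, 261.47], [9.98, 163.14], [-165.26, 165.26]. Speed limits (degrees/s): [136.94, 136.94, 180, 180, 180, 180].

### API

Orientations are given as a 3x3 rotation matrix whose columns are the frame's x, y, z axes.
In Python, from rig import observe, optics, job, env gives the robot as it stands. The module is installed in compiled form; this text tells all that it offers.
- The arm moves only by the shell command python3 -m jog 'ROWS' [FORCE]. ROWS is JSON, a list of rows, each a list of 7 numbers: the turn, a rotation vector about the tool's x, y, z in rad, then the shift along the tool's x, y, z in m, then the opening in per cent of the stroke, from 0 (shut) to 100 (fully open). A call has 1 to 10 rows; each row shifts and turns the commanded pose from where the row before left it, along the tool's axes as they then stand; what a row does not reach is not made up. A row lasts 1/8 s, in which the tool goes at most 62.5 mm and 10.7 degrees, less where a joint would pass 70% of its speed; a pose out of reach is approached as far as the arm can. A call is refused whole if a number of a shift passes 0.0625 or a number of a turn 0.188, either way. A call with a gripper value outside its range is refused whole. The fingers move at their own pace and stop on an object; FORCE is the grip in N (left out, the last holds). Time passes only in rows, so rows that do not move let the fingers close. It gives the time, the measured TCP pose, the force, the opening and the grip force at its end, in the units of the state.
- observe(): the state, without advancing time (a new reading comes with each control period).
- optics.get_image(name): name is "side" or "top" or "wrist"; returns a dict with "pixels" (420x560x3 uint8, red, green, blue), "mtx" (3x3 intrinsics, pixels), "dist_coeffs" ([k1, k2, p1, p2, k3] as OpenCV has them; the pictures are not rectified), "rvec" (rotation vector, rad) and "tvec" (3), from world to camera coordinates, as OpenCV has them. Camera axes: x right, y down, z forward; pixel columns grow to the right and rows downward; lengths in m; the calibration is good to about 2 mm. A picture is of the moment at which its call begins. There is no depth.
- job.close_job(): hands the job in; it is judged then, once.
The state is a dict: "time_s": time; "q": joint angles; "qvel": joint speeds; "joint_efforts": joint torques, N m; "position": TCP position; "tool_rot": TCP orientation; "ft_force": force on the tool from outside, world axes, zero at the start; "wrist_torque": the same for the moment, N m; "grip_width": finger opening in m; "gripper_force": force on a finger pad.
Only numpy, scipy, OpenCV 4.12 (cv2) and the standard library are available. Lean on these libraries where they do the work, as an engineer would, in place of code of your own. Each camera call takes 0.05 s, during which the arm holds its last target. There are 200 camera calls.

## Working session

There is one attempt and no reset: what is moved stays moved. The work goes in short steps, Python scripts to look and compute and a shell command to move; the robot and the scene stay as the last step left them, time stands still between calls to the robot, and variables do not carry over. Pictures are saved under pics/ and viewed, at most 10 in all, crops included, and the job is handed in when it is done.

```bash
mkdir -p pics
python3 - <<'E'
from rig import observe, optics, env
import cv2,pickle
print(env.tcp_to_grasp); print(observe())
for n in("side","top","wrist"):
    d=optics.get_image(n); pickle.dump(d,open(f"pics/{n}0.pkl","wb")); cv2.imwrite(f"pics/{n}0.png",d["pixels"][:,:,::-1])
    print(n,d["mtx"].tolist(),d["rvec"],d["tvec"])
E
```

```text
0.0187
{'time_s': 0.0, 'q': array([ 6.47273564e+01,  2.18404455e+01,  7.43864859e+01, -4.61345232e-04,
        8.38589471e+01, -1.23354607e+01]), 'qvel': array([-0.11049726, -0.08086158, -0.0003206 ,  0.02358058,  0.07995254,
       -0.03203099]), 'joint_efforts': array([ 1.88587051e-04, -4.48457193e+01, -2.31282198e+01, -2.11575211e-04,
        4.76206085e-03, -1.36618388e-05]), 'position': array([0.12300154, 0.53575207, 0.2307067 ]), 'tool_rot': array([[-9.74616203e-01,  2.23881346e-01, -6.32663415e-04],
       [ 2.23882022e-01,  9.74615306e-01, -1.35881759e-03],
       [ 3.12389536e-04, -1.46596761e-03, -9.99998877e-01]]), 'ft_force': array([-0.25685882,  0.52430772,  0.01211872]), 'wrist_torque': array([-0.00027763,  0.06984238, -0.0371451 ]), 'gripper_force': 0.0, 'grip_width': 0.08554990730265087}
side [[486.2760171607565, 0.0, 278.71173873005387], [0.0, 486.2760171607565, 207.65892798112947], [0.0, 0.0, 1.0]] [ 0.17929192 -2.76806872  1.39814916] [0.58042921 0.13397207 1.49998135]
top [[501.6704221056726, 0.0, 277.9279826891767], [0.0, 501.6704221056726, 218.46091124308532], [0.0, 0.0, 1.0]] [ 2.19010804 -2.1393053   0.14177512] [-0.02847109  0.60305888  1.28428804]
wrist [[307.5603362031372, 0.0, 280.546297002375], [0.0, 307.5603362031372, 209.26804079936352], [0.0, 0.0, 1.0]] [-2.24064785 -1.78570661 -0.29790216] [-0.54830357 -0.04343118  0.38187867]
```

View pics/top0.png

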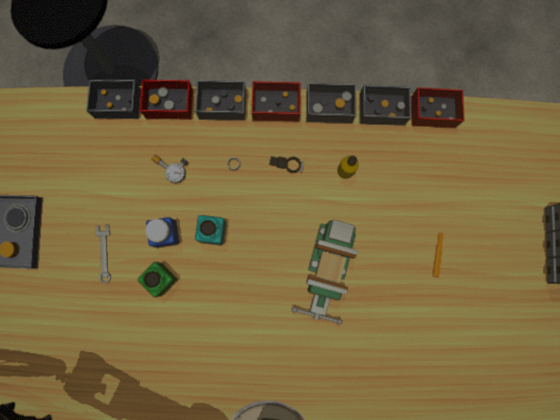

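View pics/side0.png

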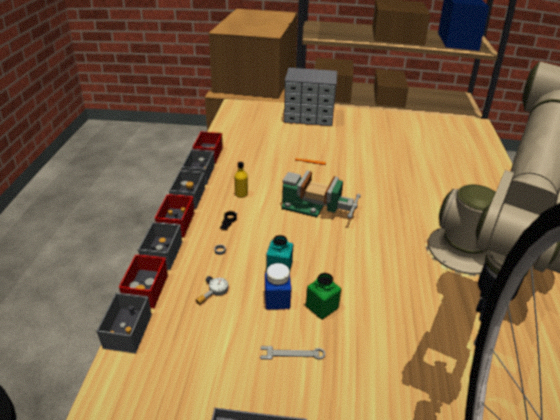

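The top view shows the blue bottle with its white lid at about (157,231). There are teal and green look-alikes at (210,230) and (157,280). The vise gap is near (331,265), with the handle towards (317,315). The side view shows the lid at about (278,273).

```bash
cat > h.py <<'E'
import cv2,pickle,numpy as np
def load(n): return pickle.load(open(f"pics/{n}.pkl","rb"))
def ray(d,uv):
    p=cv2.undistortPoints(np.array([[uv]],float),d["mtx"],np.array(d["dist_coeffs"],float))[0,0]
    R=cv2.Rodrigues(np.array(d["rvec"],float))[0]; c=-R.T@np.array(d["tvec"]).ravel()
    v=R.T@np.array([p[0],p[1],1]); return c,v/np.linalg.norm(v)
def plane(d,uv,z):
    c,v=ray(d,uv); return c+v*(z-c[2])/v[2]
def tri(a,b):
    (c1,v1),(c2,v2)=a,b
    s=np.linalg.lstsq(np.c_[v1,-v2],c2-c1,rcond=None)[0]
    p,q=c1+s[0]*v1,c2+s[1]*v2; return (p+q)/2,np.linalg.norm(p-q)
def blob(m,box):
    u0,v0,u1,v1=box; k=np.zeros(m.shape,np.uint8); k[v0:v1,u0:u1]=m[v0:v1,u0:u1]
    n,l,s,c=cv2.connectedComponentsWithStats(k); i=1+np.argmax(s[1:,4]); return (l==i).astype(np.uint8),c[i],s[i]
E
python3 - <<'E'
from h import *
t=load("top0");s=load("side0")
def white(d): 
    h=cv2.cvtColor(d["pixels"],cv2.COLOR_RGB2HSV); return ((h[...,1]<70)&(h[...,2]>110)).astype(np.uint8)
mt,ct,st=blob(white(t),(135,205,185,255)); ms,cs,ss=blob(white(s),(255,255,300,300))
print(ct,st,cs,ss)
el=cv2.fitEllipse(max(cv2.findContours(mt,0,1)[0],key=len)); print(el)
print(plane(t,ct,.116),plane(t,el[0],.116)); print(tri(ray(t,ct),ray(s,cs)))
a=cv2.resize(t["pixels"][205:255,125:195],None,fx=8,fy=8,interpolation=2)[:,:,::-1][:, :400]
b=cv2.resize(t["pixels"][215:330,285:375],None,fx=5,fy=5,interpolation=2)[:,:,::-1]
a=cv2.resize(t["pixels"][208:253,138:184],None,fx=7,fy=7,interpolation=2)[:,:,::-1]
im=np.zeros((575,780,3),np.uint8); im[:a.shape[0],:a.shape[1]]=a; im[:,330:]=b
cv2.imwrite("pics/crop1.png",cv2.convertScaleAbs(im,alpha=1.4))
E
```

```text
[156.00497512 229.97263682] [145 219  23  23 402] [277.74643875 271.81481481] [265 263  25  20 351]
((156.0064697265625, 229.96104431152344), (21.46807098388672, 22.068262100219727), 16.086097717285156)
[0.55786294 0.28835465 0.116     ] [0.55789192 0.28835233 0.116     ]
(array([0.55654548, 0.2890365 , 0.11287843]), np.float64(0.003190553313724058))
```

View pics/crop1.png

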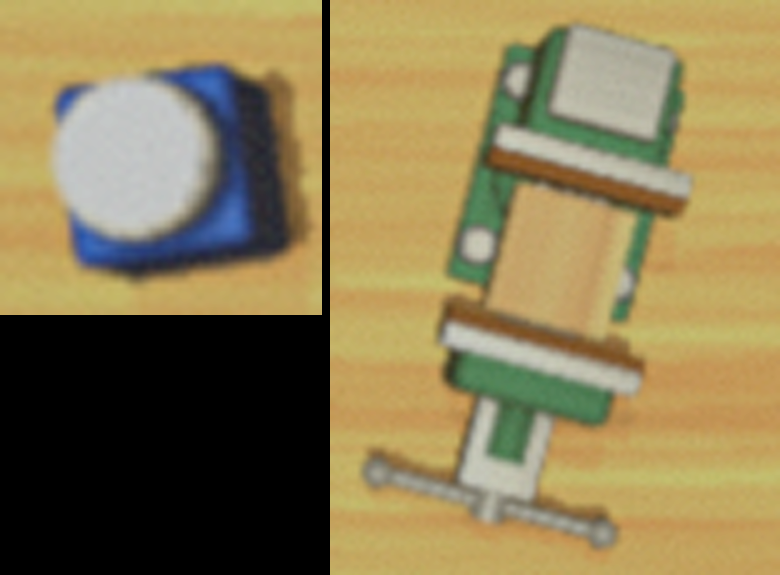

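The crop shows the bottle turned about 7° in the image. The vise jaws show as white strips with brown inner edges: upper at crop (590,165), lower at (545,340). The packing block lies between them.

Run:
```python
from h import *
t=load("top0");s=load("side0")
print("cam",ray(t,(278,218))[0],ray(s,(278,218))[0])
C=lambda u,v:(285+(u-330+.5)/5-.5,215+(v+.5)/5-.5)
P=lambda u,v,z:plane(t,C(u,v),z)[:2]
for nm,pts in dict(upOut=[(502,124),(690,178)],upWB=[(497,148),(686,200)],upIn=[(490,165),(680,216)],loIn=[(447,298),(643,362)],loWB=[(445,320),(640,375)],loOut=[(440,343),(634,394)]).items():
    a,b=[P(*p,.115) for p in pts]; d=b-a; print(nm,a,b,"mid",(a+b)/2,"len",np.linalg.norm(d),"ang",np.degrees(np.arctan2(d[1],d[0])))
# brown / white masks
h=cv2.cvtColor(t["pixels"],cv2.COLOR_RGB2HSV)
br=((h[...,0]<16)&(h[...,1]>120)&(h[...,2]<150)).astype(np.uint8)
for box in((305,230,380,262),(305,270,380,300)):
    m,c,st=blob(br,box); vx=cv2.fitLine(cv2.findNonZero(m),2,0,.01,.01).ravel(); print(st,c,plane(t,c,.115),np.degrees(np.arctan2(vx[1],vx[0])))
# blue body
bl=((h[...,0]>105)&(h[...,0]<130)&(h[...,1]>150)&(h[...,2]>95)).astype(np.uint8)
D=lambda u,v:(138+(u+.5)/7-.5,208+(v+.5)/7-.5)
for p in [(62,90),(235,67),(78,266),(255,245)]: print(plane(t,D(*p),.082))
```

```text
cam [ 0.44571485 -0.00150711  1.34730189] [0.46279102 1.18991271 0.98728053]
upOut [ 0.54450616 -0.11606007] [ 0.51979682 -0.20975535] mid [ 0.53215149 -0.16290771] len 0.09689869993773827 ang -104.77369170149298
upWB [ 0.53258545 -0.1137556 ] [ 0.50887961 -0.20784061] mid [ 0.52073253 -0.1607981 ] len 0.09702554259474903 ang -104.14198863961232
upIn [ 0.52411822 -0.1104197 ] [ 0.50092169 -0.20491361] mid [ 0.51251995 -0.15766665] len 0.09729942158485146 ang -103.79233566787818
loIn [ 0.45837691 -0.09031869] [ 0.42888936 -0.18729578] mid [ 0.44363314 -0.13880723] len 0.10136109668907355 ang -106.91279449598544
loWB [ 0.44760881 -0.08952913] [ 0.42250843 -0.18589236] mid [ 0.43505862 -0.13771075] len 0.09957862146619466 ang -104.59979938845991
loOut [ 0.43633529 -0.08728148] [ 0.41317714 -0.18304864] mid [ 0.42475622 -0.13516506] len 0.09852740709408538 ang -103.59413902943862
[321 246  34  11  80] [336.7    251.0875] [ 0.51658553 -0.16027018  0.115     ] 15.188183
[309 277  31  10  53] [323.96226415 281.41509434] [ 0.44152571 -0.12981807  0.115     ] 14.732616
[0.5848314  0.32254058 0.082     ]
[0.59484023 0.25880425 0.082     ]
[0.52062818 0.3132826  0.082     ]
[0.53005323 0.24843493 0.082     ]
```

```bash
python3 -m jog '[[0,0,0,-0.06,-0.018,0,100],[0,0,0,-0.06,-0.018,0,100],[0,0,0,-0.06,-0.018,0,100],[0,0,0,-0.06,-0.018,0,100],[0,0,0,-0.06,-0.018,0,100],[0,0,0,-0.06,-0.018,0,100],[0,0,0,-0.06,-0.018,0,100],[0,0,0,-0.055,-0.018,0,100],[0,0,0.16,0,0,0,100],[0,0,0.16,0,0,0,100]]' 60
python3 - <<'E'
from rig import observe, optics
from h import *
o=observe();print(o["position"],o["tool_rot"],o["q"],o["ft_force"])
d=optics.get_image("wrist"); pickle.dump(d,open("pics/wrist1.pkl","wb")); cv2.imwrite("pics/wrist1.png",d["pixels"][:,:,::-1])
print(ray(d,(280,209)))
E
```

```text
time_s: 1.4
position: [0.5535, 0.2891, 0.2306]
tool_rot: [[-0.851, 0.525, -0.001], [0.525, 0.851, -0.0], [0.001, -0.001, -1.0]]
ft_force: [-0.1, 0.1, 0.9]
grip_width: 0.0852
gripper_force: 0.0
[0.55349056 0.28909912 0.23059384] [[-8.51280158e-01  5.24710125e-01 -1.17321453e-03]
 [ 5.24710785e-01  8.51280498e-01 -3.26787456e-04]
 [ 8.27265966e-04 -8.93785996e-04 -9.99999258e-01]] [ 1.67325047e+01  2.95299006e+01  6.15078179e+01  1.42239544e-03
  8.90320462e+01 -4.16187538e+01] [-0.13992935  0.07700834  0.8612863 ]
(array([0.48204257, 0.33248041, 0.37397733]), array([ 0.27539777, -0.1736267 , -0.94552093]))
```

View pics/wrist1.png

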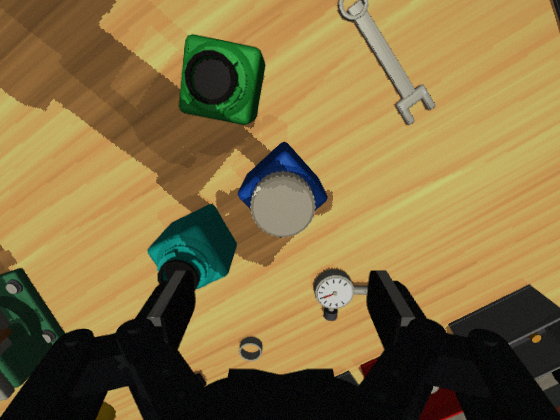

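The wrist view shows the lid's top at about (283,205), the blue body behind it, and both fingers clear.

Run:
```python
from h import *
d=load("wrist1");t=load("top0")
h=cv2.cvtColor(d["pixels"],cv2.COLOR_RGB2HSV)
m,c,s=blob(((h[...,1]<75)&(h[...,2]>90)).astype(np.uint8),(235,160,330,250))
m=cv2.morphologyEx(m,cv2.MORPH_OPEN,np.ones((5,5),np.uint8))
el=cv2.fitEllipse(max(cv2.findContours(m,0,1)[0],key=len)); print(c,s,el)
print(plane(d,el[0],.116),plane(d,c,.116),tri(ray(d,el[0]),ray(t,(156,229.97))))
# body mask silhouette -> bottom/top corners
b=((h[...,0]>105)&(h[...,0]<130)&(h[...,1]>150)).astype(np.uint8); m,c,s=blob(b,(220,120,350,250))
ap=cv2.approxPolyDP(cv2.convexHull(max(cv2.findContours(m,0,1)[0],key=len)),3,True).reshape(-1,2)
for p in ap: print(p,plane(d,p,.082)[:2],plane(d,p,0)[:2])
```

```text
[282.32872306 205.75844323] [ 250  175   66   63 3109] ((282.3311462402344, 205.85276794433594), (59.7444953918457, 63.73613357543945), 91.2271499633789)
[0.55575731 0.28840745 0.116     ] [0.55568128 0.28845156 0.116     ] (array([0.55721896, 0.28842013, 0.11393338]), np.float64(0.0018561782796332128))
[326 195] [0.57845528 0.32532371] [0.60553218 0.3233138 ]
[317 207] [0.58470587 0.31156709] [0.61353821 0.30569372]
[249 206] [0.54811984 0.25408767] [0.56667723 0.23207156]
[238 192] [0.53028039 0.25287556] [0.54382768 0.23051904]
[247 175] [0.52069952 0.26991621] [0.53155609 0.25234545]
[284 142] [0.51259055 0.31686032] [0.52116975 0.31247352]
[317 177] [0.55793837 0.32667693] [0.57925323 0.32504706]
```

```bash
python3 -m jog '[[0,0,0,-0.003,0.001,0,100],[0,0,0.16,0,0,0.03,100],[0,0,0.16,0,0,0.05,100],[0,0,0,0,0,0.04,100],[0,0,0,0,0,0.0256,100],[0,0,0,0,0,0,100],[0,0,0,0,0,0,0],[0,0,0,0,0,0,0],[0,0,0,0,0,0,0],[0,0,0,0,0,0,0]]' 60
python3 - <<'E'
from rig import observe, optics
from h import *
o=observe();print(o["q"],o["wrist_torque"])
d=optics.get_image("wrist"); pickle.dump(d,open("pics/wrist2.pkl","wb")); cv2.imwrite("pics/wrist2.png",d["pixels"][:,:,::-1])
E
```

```text
time_s: 2.7
position: [0.5567, 0.2893, 0.0878]
tool_rot: [[-0.649, 0.761, 0.003], [0.761, 0.649, 0.001], [-0.001, 0.003, -1.0]]
ft_force: [-1.5, -1.1, 5.0]
grip_width: 0.0571
gripper_force: 63.2
[ 1.66696457e+01  3.66217961e+01  7.31981408e+01 -5.87890255e-03
  6.99933787e+01 -2.37635280e+01] [-0.07672623  0.25517164  0.02248012]
```

View pics/wrist2.png

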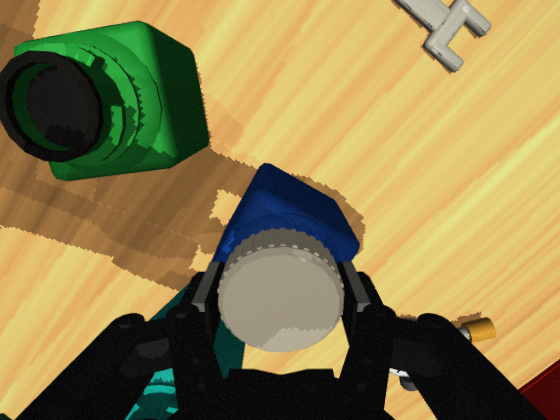

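The lid is gripped squarely between the pads, centred near (282,300). The green bottle is clear. Next I lift.

```bash
python3 -m jog '[[0,0,0,0,0,-0.02,0],[0,0,0,0,0,-0.045,0],[0,0,0,0,0,-0.05,0],[0,0,0,0,0,-0.04,0]]' 80; python3 -m jog '[[0,0,0,-0.015,-0.018,0,0],[0,0,0,-0.031,-0.038,0,0],[0,0,0,-0.034,-0.0415,0,0],[0,0,0,-0.034,-0.0415,0,0],[0,0,0,-0.034,-0.0415,0,0],[0,0,0,-0.034,-0.0415,0,0],[0,0,0,-0.034,-0.0415,0,0],[0,0,0,-0.033,-0.04,0,0],[0,0,0,-0.023,-0.028,0,0],[0,0,0,-0.01,-0.0125,0,0]]'; python3 -m jog '[[0,0,0.1,0,0,0,0],[0,0,0.14,0,0,0,0],[0,0,0.11,0,0,0,0],[0,0,0.055,0,0,0,0],[0,0,0,0,0,0,0]]'
python3 - <<'E'
from rig import observe, optics
from h import *
o=observe();print(o["q"],o["wrist_torque"])
for n in("top","wrist","side"):
    d=optics.get_image(n); pickle.dump(d,open(f"pics/{n}3.pkl","wb")); cv2.imwrite(f"pics/{n}3.png",d["pixels"][:,:,::-1])
w=load("wrist3")["pixels"];s=load("side3")["pixels"]
cv2.imwrite("pics/both3.png",np.hstack([cv2.resize(w,(480,360)),cv2.resize(s[130:265,250:370],(320,360))])[:,:,::-1])
E
```

```text
time_s: 3.25
position: [0.5559, 0.2891, 0.2436]
tool_rot: [[-0.649, 0.761, 0.002], [0.761, 0.649, 0.001], [-0.001, 0.002, -1.0]]
ft_force: [0.3, -0.4, -3.6]
grip_width: 0.0565
gripper_force: 86.3
time_s: 4.5
position: [0.4763, -0.1501, 0.2412]
tool_rot: [[-0.647, 0.763, 0.001], [0.763, 0.647, -0.0], [-0.001, 0.0, -1.0]]
ft_force: [0.6, -0.3, -2.8]
grip_width: 0.056
gripper_force: 86.4
time_s: 5.12
position: [0.4769, -0.1479, 0.241]
tool_rot: [[-0.297, 0.955, 0.0], [0.955, 0.297, 0.0], [-0.0, 0.0, -1.0]]
ft_force: [0.4, 0.5, -2.9]
grip_width: 0.0566
gripper_force: 86.4
[-3.08462271e+01  1.62696602e+01  8.11024801e+01  1.44054821e-02
  8.26114054e+01 -4.81332317e+01] [-0.00340704  0.0052562   0.03506591]
```

View pics/both3.png

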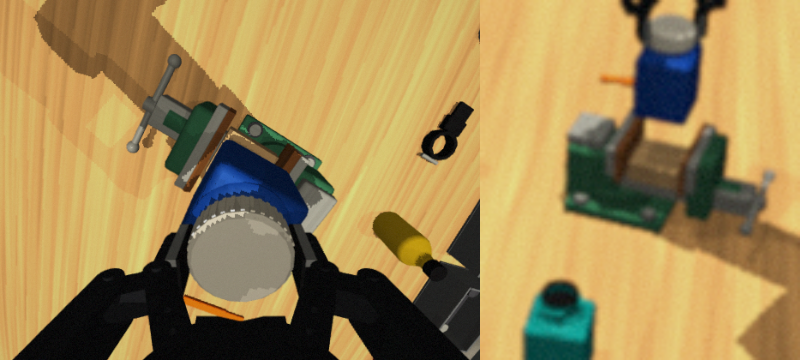

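The bottle hangs upright above the vise: wrist image body at about (250,180), with the jaws either side of it. I'll measure the alignment in the wrist picture.

Run:
```python
from h import *
w=load("wrist3")["pixels"]
cv2.imwrite("pics/crop3.png",cv2.resize(w[110:260,190:400],None,fx=3.8,fy=3.8,interpolation=2)[:,:,::-1])
```

```text
(no output)
```

View pics/crop3.png

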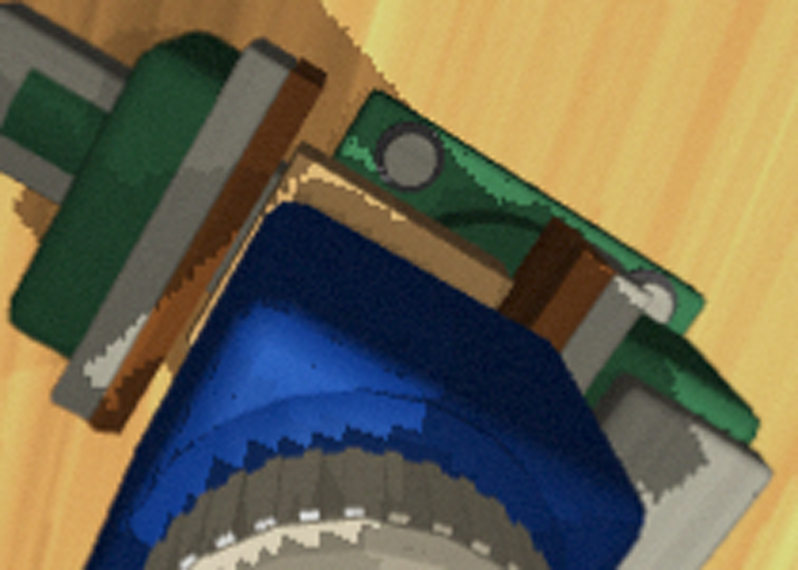

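The crop shows the bottle's lower front edge from about (275,203) to (555,345). The left jaw's grey/brown line runs from (285,65) to (90,420), and the right one from (608,272) to (562,352).

Run:
```python
from h import *
d=load("wrist3")
C=lambda p:(190+(p[0]+.5)/3.8-.5,110+(p[1]+.5)/3.8-.5)
P=lambda p,z:plane(d,C(p),z)[:2]
def ln(n,a,b,z):
    a,b=P(a,z),P(b,z); e=b-a; print(n,a.round(4),b.round(4),"len",np.linalg.norm(e).round(4),"ang",np.degrees(np.arctan2(e[1],e[0])).round(1)); return a,b
L=ln("Lgb",(290,65),(92,417),.115); ln("Lgout",(252,42),(55,395),.115); ln("Lin",(325,75),(120,430),.115)
R=ln("Rgb",(608,272),(562,352),.115)
ln("Rin brown edge",(557,222),(500,310),.115)
B=ln("bottle low front",(275,205),(555,345),.153)
ln("bottle corner to side",(555,345),(605,440),.153)
for yaw in(-14,-14.6,-15.2):
    u=np.array([np.cos(np.radians(yaw)),np.sin(np.radians(yaw))]); v=np.array([-u[1],u[0]])
    f=lambda p:np.round([p@u,p@v],4)
    print(yaw,"L",f(L[0]),f(L[1]),"R",f(R[0]),f(R[1]),"B",f(B[0]),f(B[1]),"tcp",f(np.array([.4769,-.1479])),"gap",f(np.array([.478,-.149])))
```

```text
Lgb [ 0.4457 -0.0903] [ 0.4229 -0.1859] len 0.0983 ang -103.4
Lgout [ 0.4362 -0.0881] [ 0.4128 -0.183 ] len 0.0978 ang -103.9
Lin [ 0.4538 -0.0901] [ 0.4303 -0.1872] len 0.0999 ang -103.6
Rgb [ 0.5312 -0.1135] [ 0.5278 -0.1354] len 0.0222 ang -98.7
Rin brown edge [ 0.5154 -0.1059] [ 0.5098 -0.13  ] len 0.0247 ang -102.9
bottle low front [ 0.4515 -0.1142] [ 0.5152 -0.1249] len 0.0646 ang -9.6
bottle corner to side [ 0.5152 -0.1249] [ 0.533  -0.1417] len 0.0244 ang -43.3
-14 L [0.4543 0.0202] [ 0.4553 -0.0781] R [0.5428 0.0184] [ 0.5449 -0.0037] B [ 0.4657 -0.0016] [0.5301 0.0034] tcp [ 0.4985 -0.0281] gap [ 0.4998 -0.0289]
-14.6 L [0.4541 0.0249] [ 0.4561 -0.0733] R [0.5426 0.0241] [0.5449 0.002 ] B [0.4657 0.0033] [0.53  0.009] tcp [ 0.4988 -0.0229] gap [ 0.5001 -0.0237]
-15.2 L [0.4538 0.0297] [ 0.4568 -0.0685] R [0.5423 0.0298] [0.5448 0.0077] B [0.4656 0.0082] [0.5299 0.0145] tcp [ 0.499  -0.0177] gap [ 0.5003 -0.0185]
```

Run:
```python
from h import *
d=load("wrist3"); h=cv2.cvtColor(d["pixels"],cv2.COLOR_RGB2HSV)
b=((h[...,0]>100)&(h[...,0]<135)&(h[...,1]>120)).astype(np.uint8)
m,_,_=blob(b,(190,110,400,260)); m=cv2.morphologyEx(m,cv2.MORPH_OPEN,np.ones((3,3),np.uint8))
def fit(p,z,n):
    vx,vy,x,y=cv2.fitLine(np.array(p,np.float32),cv2.DIST_HUBER,0,.01,.01).ravel()
    a,c=plane(d,(x-20*vx,y-20*vy),z)[:2],plane(d,(x+20*vx,y+20*vy),z)[:2]; e=c-a; print(n,np.degrees(np.arctan2(e[1],e[0])),"through",(a+c)/2)
top=[(u,np.nonzero(m[:,u])[0][0]-.5) for u in range(255,345)]
print([(u,int(v)) for u,v in top[::6]])
fit([q for q in top if 270<=q[0]<=330],.153,"front low")
lf=[(np.nonzero(m[v])[0][0]-.5,v) for v in range(160,255)]
print([(int(u),v) for u,v in lf[::8]])
rt=[(np.nonzero(m[v])[0][-1],v) for v in range(190,255)]
print([(int(u),v) for u,v in rt[::6]])
```

```text
[(255, 175), (261, 165), (267, 163), (273, 164), (279, 168), (285, 171), (291, 175), (297, 178), (303, 181), (309, 185), (315, 189), (321, 192), (327, 195), (333, 199), (339, 207)]
front low -12.543688901913228 through [ 0.48327104 -0.11796471]Traceback (most recent call last):
  File "<stdin>", line 11, in <module>
IndexError: index 0 is out of bounds for axis 0 with size 0
```

Run:
```python
from h import *
d=load("wrist3")
a,c=plane(d,(269,162),.153)[:2],plane(d,(334.5,199.7),.153)[:2]
e=(c-a); print(a,c,np.linalg.norm(e)); e/=np.linalg.norm(e); n=np.array([e[1],-e[0]])
ctr=(a+c)/2+.034*n; print("ctr",ctr)
u=np.array([np.cos(np.radians(-14)),np.sin(np.radians(-14))]);v=np.array([-u[1],u[0]]); print(ctr@u,ctr@v)
# orange ref: jaw block near edge picks
```

```text
[ 0.45620663 -0.11144902] [ 0.51406722 -0.12466452] 0.059350637300121904
ctr [ 0.4775662  -0.15120317]
0.49995980572662807 -0.03117807090208338
```

```bash
python3 -m jog '[[0,0,0.026,0,0,0.015,0],[0,0,0,0,0,0.015,0],[0,0,0,0,0,0.006,0],[0,0,0,0,0,0.005,0],[0,0,0,0,0,0.005,0],[0,0,0,0,0,0.005,0]]'; python3 -c "
from rig import observe;print(observe()['wrist_torque'])"
```

```text
time_s: 6.02
position: [0.4769, -0.1486, 0.1897]
tool_rot: [[-0.271, 0.963, 0.0], [0.963, 0.271, -0.0], [-0.0, 0.0, -1.0]]
ft_force: [-0.7, -0.5, -3.3]
grip_width: 0.0566
gripper_force: 86.4
[0.040879   0.00538319 0.00641674]
```

```bash
python3 -m jog '[[0,0,0,0,0,0.005,0],[0,0,0,0,0,0.005,0],[0,0,0,0,0,0.003,0]]'; python3 -m jog '[[0,0,0,0,0,0.002,0],[0,0,0,0,0,0.002,0],[0,0,0,0,0,0,0]]';  python3 -c "
from rig import observe;print(observe()['wrist_torque'])"
```

```text
time_s: 6.4
position: [0.4768, -0.1485, 0.1764]
tool_rot: [[-0.271, 0.963, -0.0], [0.963, 0.271, 0.0], [0.0, -0.0, -1.0]]
ft_force: [0.6, -0.5, -3.8]
grip_width: 0.0567
gripper_force: 86.4
time_s: 6.78
position: [0.4769, -0.1486, 0.1729]
tool_rot: [[-0.271, 0.963, 0.0], [0.963, 0.271, -0.0], [-0.0, 0.0, -1.0]]
ft_force: [-0.6, -0.0, -1.1]
grip_width: 0.0564
gripper_force: 86.7
[-0.02165712  0.08734767 -0.07032947]
```

```bash
python3 -m jog '[[0,0,0,0,0,0.001,0],[0,0,0,0,0,0,0]]'; python3 -m jog '[[0,0,0,0,0,0.001,0],[0,0,0,0,0,0,0]]'; python3 -c "
from rig import observe;print(observe()['wrist_torque'])"
```

```text
time_s: 7.02
position: [0.4769, -0.1487, 0.1728]
tool_rot: [[-0.271, 0.963, 0.001], [0.963, 0.271, -0.001], [-0.001, 0.001, -1.0]]
ft_force: [-3.3, 1.7, 7.1]
grip_width: 0.0563
gripper_force: 87.6
time_s: 7.28
position: [0.4771, -0.1487, 0.1727]
tool_rot: [[-0.271, 0.963, 0.002], [0.963, 0.271, -0.002], [-0.002, 0.002, -1.0]]
ft_force: [-5.9, 2.3, 14.4]
grip_width: 0.0565
gripper_force: 88.3
[ 0.36886931  0.90415925 -0.04289751]
```

```bash
python3 -m jog '[[0,0,0,0,0,-0.001,0],[0,0,-0.1,0,0,0,0],[0,0,-0.1,0,0,0,0]]' 90; python3 -c "
from rig import observe;print(observe()['wrist_torque'])";  python3 -m jog '[[0,0,-0.12,0,0,0,0],[0,0,-0.12,0,0,-0.0005,0]]'; python3 -c "
from rig import observe;print(observe()['wrist_torque'])"
```

```text
time_s: 7.65
position: [0.4774, -0.149, 0.1728]
tool_rot: [[-0.459, 0.888, 0.002], [0.888, 0.459, -0.001], [-0.002, 0.002, -1.0]]
ft_force: [-1.2, -0.2, 5.4]
grip_width: 0.0565
gripper_force: 95.0
[ 0.04679664  0.1008424  -0.20471035]
time_s: 7.9
position: [0.4774, -0.149, 0.173]
tool_rot: [[-0.657, 0.754, 0.002], [0.754, 0.657, -0.001], [-0.002, 0.001, -1.0]]
ft_force: [0.0, -0.6, 1.2]
grip_width: 0.0561
gripper_force: 94.8
[ 0.01560598 -0.06780689 -0.29414909]
```

```bash
python3 -m jog '[[0,0,-0.12,0,0,-0.0003,0],[0,0,-0.12,0,0,-0.0003,0],[0,0,-0.12,0,0,-0.0003,0]]'; python3 -c "
from rig import observe;print(observe()['wrist_torque'])";  python3 -m jog '[[0,0,-0.13,0,0,-0.0002,0],[0,0,-0.13,0,0,-0.0002,0],[0,0,-0.13,0,0,0,0]]'; python3 -c "
from rig import observe,optics
from h import *
o=observe();print(o['wrist_torque'],o['q'][5])
d=optics.get_image('wrist');t=optics.get_image('side');cv2.imwrite('pics/w4.png',np.hstack([cv2.resize(d['pixels'],(480,360)),cv2.resize(t['pixels'][130:265,250:370],(320,360))])[:,:,::-1])
"
```

```text
time_s: 8.28
position: [0.4774, -0.1489, 0.1742]
tool_rot: [[-0.881, 0.473, 0.002], [0.473, 0.881, -0.001], [-0.003, 0.0, -1.0]]
ft_force: [-0.4, 0.6, 5.6]
grip_width: 0.0564
gripper_force: 95.0
[ 0.15057149  0.01574479 -0.17678883]
time_s: 8.65
position: [0.4775, -0.1489, 0.1745]
tool_rot: [[-0.995, 0.102, 0.003], [0.102, 0.995, -0.001], [-0.003, -0.001, -1.0]]
ft_force: [-0.5, -0.2, 4.0]
grip_width: 0.0565
gripper_force: 94.9
[0.01550799 0.02399605 0.00936878] -115.03818271067696
```

View pics/w4.png

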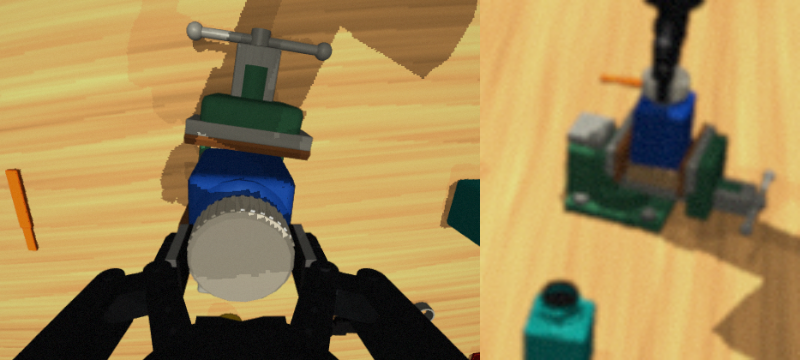

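The bottle stands in the jaws with the lid turned about 68° and torque down to zero. I'll turn a bit further, then lift gently.

```bash
python3 -m jog '[[0,0,-0.12,0,0,0,0],[0,0,-0.11,0,0,0,0],[0,0,0,0,0,0,0]]'; python3 -c "
from rig import observe;print(observe()['wrist_torque'])";  python3 -m jog '[[0,0,0,0,0,-0.001,0],[0,0,0,0,0,-0.002,0],[0,0,0,0,0,-0.003,0],[0,0,0,0,0,0,0]]'; python3 -c "
from rig import observe,optics
o=observe();print(o['wrist_torque'],o['q'][5])"
```

```text
time_s: 9.12
position: [0.4773, -0.149, 0.1745]
tool_rot: [[-0.993, -0.122, 0.002], [-0.122, 0.993, -0.001], [-0.002, -0.002, -1.0]]
ft_force: [-0.0, -0.7, 6.7]
grip_width: 0.0564
gripper_force: 95.1
[0.03548765 0.14861763 0.06061899]
time_s: 9.62
position: [0.4769, -0.1486, 0.1797]
tool_rot: [[-0.992, -0.123, 0.0], [-0.123, 0.992, -0.0], [-0.0, -0.0, -1.0]]
ft_force: [-0.2, 0.5, 0.3]
grip_width: 0.0567
gripper_force: 95.1
[-0.00703866  0.04482937  0.02208084] -127.95566819450082
```

```bash
python3 -m jog '[[0,0,0,0,0,-0.006,0],[0,0,0,0,0,-0.01,0],[0,0,0,0,0,-0.01,0],[0,0,0,0,0,-0.006,0],[0,0,0,0,0,-0.0035,0],[0,0,0,0,0,0,0],[0,0,0,0,0,0,0]]'; python3 -c "
from rig import observe,optics
from h import *
d=optics.get_image('wrist');t=optics.get_image('side');cv2.imwrite('pics/w5.png',np.hstack([cv2.resize(d['pixels'],(480,360)),cv2.resize(t['pixels'][130:265,250:370],(320,360))])[:,:,::-1])
"
```

```text
time_s: 10.5
position: [0.4767, -0.1485, 0.2147]
tool_rot: [[-0.992, -0.123, -0.001], [-0.123, 0.992, 0.0], [0.001, 0.0, -1.0]]
ft_force: [-0.0, -0.4, -0.2]
grip_width: 0.0561
gripper_force: 95.9
```

View pics/w5.png

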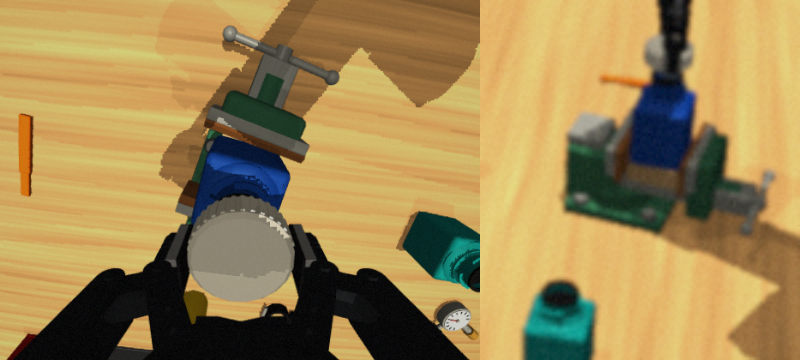

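The side view shows the lid held at about (665,50), above the bare blue neck at (670,75). The bottle is still standing on the block between the jaws at (660,125), so I'm handing in.

```bash
python3 -c "
from rig import job;print(job.close_job())"
```

```text
the job is handed in; nothing more can be done
None
```

I handed the job in at about 10.5 s: the lid is unscrewed and held level about 23 mm (by arm position) above the open mouth, the bottle is standing in the vise, and I saw nothing else disturbed; no verdict came back.

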